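# Crack open a canister cap with the cap key

## Task

Lift the yellow cap key up and off its hooks, set it over the red ribbed cap of the canister, feel for where its teeth drop between the ribs and push it fully home without forcing it; only then turn it anticlockwise to crack the cap open by about an eighth of a turn, so that the canister can vent. Let go and leave the key sitting fully down on the cap, and do not disturb the grey key or anything else on the bench.

Things in the scene. Friction and masses are not known exactly. Their poses are not given: they have to be found in the camera images.
- rack: Fixed grey bench rack: two double-prong hooks side by side on a cross rail, a cap key hanging on each. Origin on the bench under the rail; -x is the way the prongs point (roughly at the robot), y along the rail, z up. Base plate 150 x 370 x 10 mm, x = -120 to +30. Rail's top edge 121 mm up; posts at y = +-172 mm, 130 mm high. Hook centres at y = -85 and +85 mm.
- rack_mid (a point): Point midway between the two hooks, level with the prongs' upper sides (144 mm up), 66 mm out from the rail; axes as the rack. Prongs: level steel rods 8 mm thick, 70 mm apart in each hook, reaching 102 mm out; their tips turn up 10 mm above the prongs' upper sides. Lift a key more than 10 mm, at most 28 mm (its cup would meet the prongs from below), then draw it out to -x.
- key_grip (a point): The yellow plastic cap key (about 130 g, varies), at the centre of its cross handle. y along the handle, x across it, z up along the key's axis (upright as it hangs). Handle 120 mm long, 16 mm thick (x), 26 mm high. A web below, also 16 mm thick, 44 mm long in y, 38 mm high, joins it to the cup. The handle lies across both prongs of one hook, about 66 mm out from the rail; which hook varies.
- key_seat (a point): Point on the yellow key's axis on the floor inside its round cup, 56 mm below key_grip; same axes. Cup: opens downwards, 84 mm in outer diameter, 31 mm high; its rim is 26 mm below this point. Inside, 8 equal teeth 45 degrees apart (one on the key's x axis), 11 mm wide, 18 mm high from the rim up, inner faces 28.5 mm from the axis, outer bore 35 mm in radius.
- small_key_grip (a point): The grey cap key for smaller caps (cup 60 mm in diameter, handle 100 mm long, otherwise like the yellow one), given at the centre of its cross handle. It does not fit this cap; it hangs on the other hook and is to stay there.
- canister: Fixed, full, natural-white plastic canister, 180 x 130 mm, 195 mm high, in a grey spill tray. Origin on the bench under its middle; -x is its front, z up. The sloping front shoulder carries the neck, which leans 30 degrees from vertical towards the canister's -x (roughly to the robot). Handle on the rear of its top, up to 240 mm. Tray 35 mm high, y = -225 to +95, x = -125 to +125 mm.
- cap_top (a point): Centre of the top face of the red cap. z points out along the leaning neck axis, y as the canister's; the frame does not turn with the cap. Cap: round, 54 mm in diameter, 30 mm high, bevelled to 44 mm at the top. 8 ribs 45 degrees apart, 6.5 mm wide, out to 33 mm from the axis, upper ends 8 mm below the top. Where the ribs stand round the axis varies and is not reported.
- cap (a joint): How far the red cap is unscrewed, rad: 0 = tight (start), grows anticlockwise seen from above it (about +z of cap_top); an eighth turn is 0.785. Takes about 0.35 N m, stays as left. While teeth and ribs do not match, the key stands on the ribs with key_seat 18 mm above cap_top; meshed (about 5 degrees of play either way) it slides down until key_seat is at cap_top: fully home.
- amber_bottle_mid (a point): Amber reagent bottle with red cap, 68 mm in diameter, 150 mm high, in the spill tray beside the canister (on its -y side), given at its middle; leave alone.
- dropper_mid (a point): Small dark bottle with blue cap, 42 mm in diameter, 95 mm high, at the front of the bench; given at its middle; leave alone.
- jar_mid (a point): White jar with red lid, 76 mm in diameter, 100 mm high, at the back of the bench; given at its middle; leave alone.
- beaker_mid (a point): Clear plastic beaker, 72 mm in diameter, 90 mm high, at the front left of the bench; given at its middle; leave alone.
- spare_cap_mid (a point): Blue spare cap, 48 mm in diameter, 22 mm high, lying at the front of the bench; given at its middle; leave alone.
- dish_mid (a point): White porcelain dish, 90 mm in diameter, 30 mm high, at the front left of the bench; given at its middle; leave alone.
- scoop_mid (a point): Steel spoon with a wooden handle, 170 mm long, lying flat at the front right of the bench; given near its middle; leave alone.
Not all that is in view belongs to the job. There is more than one size of the part that bears key_grip; the job needs the smaller.

How it is judged:
On the way, in this order (a step that is already met when the one before it is completed fails the run):
1. the yellow key is off its hooks, in the air clear of the rack (distance of key_grip from where it was at the start of the episode above 0.08 m and contact force between key and rack below 0.05 N and height (world z) of key_grip above 0.14 m), for 0.1 s.
2. the key is fully home on the cap while the cap is still tight (z of key_seat in the frame of cap_top below 0.004 m and distance between key_seat and cap_top below 0.006 m and angle between the z axis of key_seat and the z axis of cap_top, either way round below 0.12 rad and value of joint cap below 0.15 rad), for 0.1 s.
3. the cap is cracked open by about an eighth of a turn (value of joint cap between 0.45 and 1.15 rad), for 0.1 s.
At the end, for the whole second after the job is handed in: The cap stands 26 to 66 degrees (0.45 to 1.15 rad) open; the yellow key sits at rest on it, its seat within 4 mm of the cap's top (6 mm in all directions together) and its axis within 7 degrees of the neck's; nothing else has been moved by more than 30 mm (all of step 3 and z of key_seat in the frame of cap_top below 0.004 m and distance between key_seat and cap_top below 0.006 m and angle between the z axis of key_seat and the z axis of cap_top, either way round below 0.12 rad and linear speed of key below 0.02 m/s); the robot touches nothing.
It fails at once if the key is forced: the contact forces between it and the cap add up to more than 120 N (a push of some 45 N) (contact force between key and canister above 120 N).
It fails at once if the grey key is knocked off its place (distance of small_key_grip from where it was at the start of the episode above 0.03 m).
It fails at once if another thing on the bench is disturbed (distance of any of amber_bottle_mid, dropper_mid, jar_mid, beaker_mid, spare_cap_mid, dish_mid, scoop_mid from where it was at the start of the episode above 0.03 m).
It also fails if it takes over 54 s, if anything falls off the work surface, if the arm or the gripper's body presses on something with over 40 N, if the wrist force passes 120 N, or if a joint passes its speed limit or range.

## Robot

A 6-joint arm with a two-finger parallel gripper is mounted at the origin on the work surface. World frame = base frame: x ahead of the robot, y to its left, z up, the work surface at z = 0. Lengths are in m, angles in rad, forces in N, time in s.
With the tool pointing down it reaches from about 0.275 to 0.875 m from the base axis. Payload 12.5 kg.
Tool frame: the origin (TCP) lies at the very end of the fingers, on their centre line; the grasp point (between the pads) lies 19 mm behind it; z points along the fingers, y is the line along which they close (so a half turn about z gives the same grasp; the last joint's range is limited). The gripper opens to 85 mm and grips with 20 to 120 N. Pads are 22 mm wide; open, the fingers measure 114 mm over their backs; the gripper's body (76 mm by 85 mm) begins 54 mm behind the grasp point. The pads swing forward as they close: fully open they stand 13 mm farther back than shut.
Start: joints at [1.102, 0.351, 1.652, -0, 1.139, -0.085], TCP at [0.206, 0.51, 0.231] pointing down, gripper open.
Joint ranges: [-2.75, 2.75], [-0.79, 2.1], [0.01, 2.65], [-1.57, 4.71], [0.07, 3.14], [-2.87, 2.87]. Speed limits (rad/s): [2.22, 2.22, 2.79, 3.14, 3.14, 3.14].

## Interface

Orientations are given as a 3x3 rotation matrix whose columns are the frame's x, y, z axes.
In Python, from bench import manip gives the robot as it stands. Calls block until the motion is done:
- manip.move_ptp(position, orientation): joint-space move of the TCP to a pose.
- manip.move_l(position, attitude=None, max_speed=0.15): straight line of the TCP; attitude=None keeps the orientation; max_speed is the mean speed in m/s.
- manip.move_j(angles): joint-space move.
- manip.set_gripper(opening, effort=None): opening from 0.0 (shut) to 1.0 (fully open); effort is the grip in N (None keeps the last); returns when the fingers have stopped.
- manip.dwell(seconds).
- manip.inverse_kinematics(position, orientation): joint angles nearest the present ones, or None.
- manip.grab_frame(name): name is "scene" or "top"; returns (picture, depth): 420x560x3 uint8, red, green, blue; 420x560 float32, m along the optical axis (not along the pixel's ray), 0 where there is no reading.
- manip.get_calibration(name): a dict with "camera_matrix" (3x3 intrinsics, pixels), "R" (3x3) and "t" (3): a world point X has camera coordinates R X + t. Camera axes: x right, y down, z forward; pixel columns grow to the right and rows downward; lengths in m; the calibration is good to about 2 mm. A picture is of the moment at which its call begins. get_calibration takes no time and is no camera call.
A pose or a line that the arm cannot do raises manip.Unreachable and nothing moves.
- manip.sign_off(): hands the job in; it is judged then, once.
Trained networks look in the newest picture that a camera, given by its name, has taken for a name from the list of things; names that differ only in an ending like _2 or _b are one class to them, and where a whole thing is asked for, a point or a joint stands for the part that bears it (a point fixed in the world has none). Each returns a list of dicts, best first, with "confidence" (0 to 1); they miss things now and then, are a little off and sometimes report something else, mostly with a low value. They report only what shows in the picture. A call takes as long as a camera call. They do not tell look-alikes from the thing itself.
- manip.look_for(camera, name): "at" ([x, y, z] in m, in world coordinates, good to about 4 mm: the middle of the surface that is visible of it).
Readings, each from a call of its own:
- manip.current_time(): time.
- manip.current_qpos(): joint angles.
- manip.current_joint_vel(): joint speeds.
- manip.current_joint_torque(): joint torques, N m.
- manip.current_ee_pos(): TCP position.
- manip.current_tcp_rot(): TCP orientation.
- manip.current_force(): force on the tool from outside, world axes, zero at the start.
- manip.current_ft_torque(): the same for the moment, N m.
- manip.current_grip_width(): opening from 0.0 (shut) to 1.0 (fully open).
- manip.current_grip_force(): force on a finger pad.
Only numpy, scipy, OpenCV 4.12 (cv2) and the standard library are available. Lean on these libraries where they do the work, as an engineer would, in place of code of your own. Each camera call takes 0.05 s, during which the arm holds its last target. There are 200 camera calls.

## Working session

There is one attempt and no reset: what is moved stays moved. The work goes in short steps, each a Python script; the robot and the scene stay as the last script left them, time stands still between calls to the robot, and variables do not carry over. Pictures are saved under pics/ and viewed, at most 10 in all, crops included, and the job is handed in when it is done.

```bash
ls; mkdir -p pics
python3 - <<'E'
from bench import manip as m
import cv2,numpy as np
for c in("scene","top"):
    p,d=m.grab_frame(c); cv2.imwrite(f"pics/{c}0.png",p[:,:,::-1]); np.savez(f"{c}0.npz",p=p,d=d)
    k=m.get_calibration(c); print(c,k["camera_matrix"].tolist(),np.round(-k["R"].T@k["t"],3),np.round(k["R"],2).tolist())
    for n in("key_grip","small_key_grip","canister","cap_top","rack","key_seat","cap"):
        print(n,[(round(r["confidence"],2),np.round(r["at"],3).tolist()) for r in m.look_for(c,n)][:3])
print(m.current_time())
E
```

```text
pics
scene [[384.5831579447435, 0.0, 283.47768836377685], [0.0, 384.5831579447435, 210.06533982712085], [0.0, 0.0, 1.0]] [1.274 0.362 0.832] [[-0.39, 0.92, -0.01], [0.57, 0.23, -0.79], [-0.73, -0.31, -0.61]]
key_grip [(0.77, [0.202, 0.302, 0.057]), (0.59, [0.603, 0.091, 0.133])]
small_key_grip [(0.95, [0.518, 0.238, 0.14])]
canister [(0.96, [0.678, -0.151, 0.098]), (0.18, [0.594, 0.187, 0.008])]
cap_top [(0.68, [0.621, -0.13, 0.193])]
rack [(0.9, [0.591, 0.185, 0.006])]
key_seat [(0.69, [0.602, 0.096, 0.127]), (0.59, [0.199, 0.298, 0.056])]
cap [(0.86, [0.619, -0.13, 0.198])]
top [[452.16349605539057, 0.0, 280.0400612730062], [0.0, 452.16349605539057, 214.05246085736968], [0.0, 0.0, 1.0]] [ 0.286 -0.018  1.232] [[-0.0, -1.0, -0.0], [-0.98, 0.0, -0.19], [0.19, 0.0, -0.98]]
key_grip [(0.96, [0.583, 0.079, 0.103]), (0.78, [0.177, 0.291, 0.045])]
small_key_grip [(0.95, [0.493, 0.225, 0.154])]
canister [(0.84, [0.595, -0.21, 0.034]), (0.68, [0.583, 0.076, 0.103])]
cap_top []
rack [(0.91, [0.563, 0.179, 0.01])]
key_seat [(0.89, [0.581, 0.079, 0.106]), (0.83, [0.175, 0.288, 0.043])]
cap [(0.73, [0.597, -0.14, 0.202]), (0.35, [0.583, 0.078, 0.106])]
0.8
```

View pics/scene0.png

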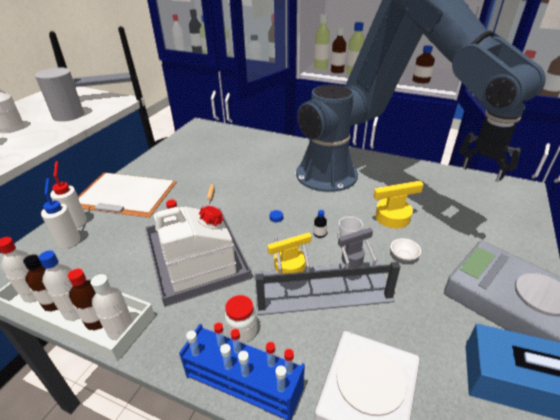

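View pics/top0.png

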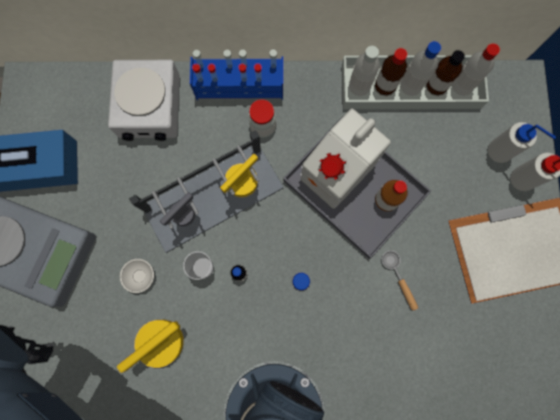

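```bash
cat > h.py <<'E'
import numpy as np,cv2
from bench import manip as m
def cloud(c,p,d):
    k=m.get_calibration(c);K=k["camera_matrix"];v,u=np.mgrid[:d.shape[0],:d.shape[1]]
    X=np.stack([(u-K[0,2])/K[0,0]*d,(v-K[1,2])/K[1,1]*d,d],-1)
    W=(X-k["t"])@k["R"]; W[d<=0]=np.nan; return W
def masks(p):
    h=cv2.cvtColor(p,cv2.COLOR_RGB2HSV);H,S,V=[h[...,i].astype(int) for i in range(3)]
    return ((H>18)&(H<35)&(S>130)&(V>70)), (((H<8)|(H>172))&(S>130)&(V>60))
E
python3 - <<'E'
from h import *
for c in("scene","top"):
    f=np.load(c+"0.npz");p,d=f["p"],f["d"];W=cloud(c,p,d);Y,R=masks(p)
    sel=Y&(np.linalg.norm(W[...,:2]-[.59,.09],axis=-1)<.09)
    P=W[sel];z=P[:,2];print(c,"yellow n",len(P),"z pct",np.percentile(z,[2,25,50,75,98]).round(4))
    T=P[z>.163]; r=cv2.minAreaRect((T[:,:2]*1000).astype(np.float32)); print(" handle top",len(T),r,T.mean(0))
    q=T[:,:2]-T[:,:2].mean(0);w,V=np.linalg.eigh(q.T@q);print(" axis",V[:,1],np.degrees(np.arctan2(-V[0,1],V[1,1])))
    sel=R&(np.linalg.norm(W[...,:2]-[.61,-.135],axis=-1)<.06)&(W[...,2]>.14)
    P=W[sel];print(" cap n",len(P),P.mean(0),P.min(0),P.max(0))
    # tray: points in height band
    B=(W[...,2]>.028)&(W[...,2]<.042)&(np.linalg.norm(W[...,:2]-[.62,-.2],axis=-1)<.26)
    Q=W[B];r=cv2.minAreaRect((Q[:,:2]*1000).astype(np.float32));print(" tray",len(Q),r)
    vv,uu=np.nonzero(B);print(uu.min(),uu.max(),vv.min(),vv.max())
    # canister slab & rack rail
    for nm,lo,hi,cen,rad in(("rail",.112,.126,[.6,.2],.22),("prong",.138,.150,[.55,.17],.18)):
        B=(W[...,2]>lo)&(W[...,2]<hi)&(np.linalg.norm(W[...,:2]-cen,axis=-1)<rad)&~Y
        Q=W[B];q=Q[:,:2]-np.median(Q[:,:2],0);w,V=np.linalg.eigh(q.T@q);print(" ",nm,len(Q),np.median(Q,0),V[:,1],w)
    sel=R&(np.linalg.norm(W[...,:2]-[.61,-.135],axis=-1)<.06)&(W[...,2]>.14)
    vv,uu=np.nonzero(sel);a,b=int(uu.mean()),int(vv.mean());print(a,b)
    cv2.imwrite(f"pics/cap_{c}.png",cv2.resize(p[b-25:b+25,a-25:a+25,::-1],(500,500),interpolation=cv2.INTER_CUBIC))
i=np.hstack([cv2.imread(f"pics/cap_{c}.png") for c in("scene","top")]);cv2.imwrite("pics/caps.png",cv2.resize(i,(800,400)))
E
```

```text
scene yellow n 1012 z pct [0.0875 0.1043 0.1277 0.1609 0.1697]
 handle top 231 ((596.5640869140625, 83.52719116210938), (17.893903732299805, 119.45919036865234), 46.6269645690918) [0.59891108 0.0836471  0.16736778]
 axis [-0.73044783  0.68296849] 46.9239506063901
 cap n 332 [ 0.61339475 -0.13497706  0.19662231] [ 0.57869079 -0.17257927  0.16648261] [ 0.63768582 -0.1108419   0.21219231]
 tray 875 ((649.1456909179688, -238.36341857910156), (372.05224609375, 339.9909362792969), 46.58827209472656)
123 250 208 323
  rail 611 [0.60609447 0.21280581 0.11827884] [-0.53476078  0.8450035 ] [0.31941403 6.74242244]
  prong 365 [0.56310935 0.212061   0.14195534] [-0.49528544  0.8687303 ] [0.31515933 3.19682509]
210 215
top yellow n 902 z pct [0.0883 0.1059 0.1105 0.1676 0.1722]
 handle top 328 ((590.9246215820312, 82.91130065917969), (18.10612678527832, 118.26515197753906), 46.654727935791016) [0.59105325 0.08191142 0.16876849]
 axis [-0.73014285  0.68329454] 46.898370627784026
 cap n 445 [ 0.59697495 -0.14015257  0.20182593] [ 0.56951113 -0.16865676  0.15214111] [ 0.62831663 -0.11147464  0.21608782]
 tray 1003 ((685.530517578125, -226.60040283203125), (447.5316467285156, 383.0399475097656), 46.40142822265625)
256 431 88 257
  rail 457 [0.60372828 0.20339778 0.12004505] [-0.52099995  0.85355671] [0.16950843 4.79747955]
  prong 416 [0.56424526 0.1924343  0.14355169] [-0.48113368  0.87664724] [0.42700488 3.56718089]
331 165
```

View pics/caps.png

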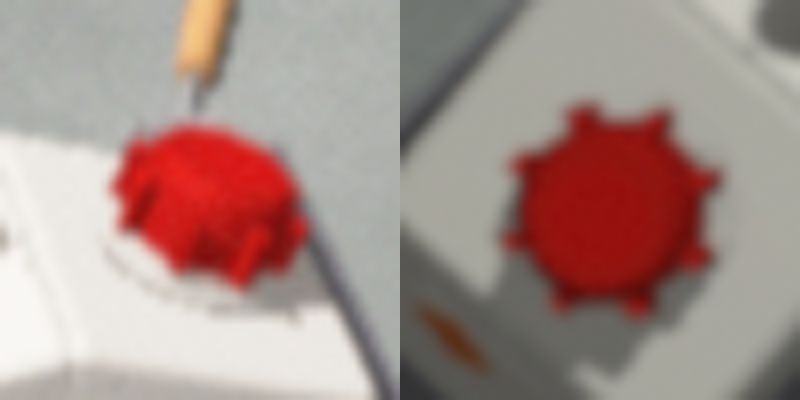

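Run:
```python
from h import *
from scipy.optimize import least_squares
rng=np.random.default_rng(0)
N={};PL={}
for c,lo in(("scene",.0),("top",.0)):
    f=np.load(c+"0.npz");p,d=f["p"],f["d"];W=cloud(c,p,d);Y,R=masks(p)
    P=W[R&(np.linalg.norm(W[...,:2]-[.61,-.135],axis=-1)<.06)&(W[...,2]>.14)]
    best=None
    for _ in range(2000):
        a=P[rng.choice(len(P),3,False)];n=np.cross(a[1]-a[0],a[2]-a[0]);n/=np.linalg.norm(n)+1e-12
        if n[2]<.7:continue
        s=abs((P-a[0])@n)<.0015
        if best is None or s.sum()>best.sum():best=s
    T=P[best];n=np.linalg.svd(T-T.mean(0))[2][2];n*=np.sign(n[2])
    print(c,"cap plane",best.sum(),len(P),T.mean(0).round(4),n.round(3),"tilt",np.degrees(np.arccos(n[2])).round(1),"yaw",np.degrees(np.arctan2(-n[1],-n[0])).round(1))
    N[c]=n;PL[c]=T
    def ransac2(Q,tol=.004):
        b=None
        for _ in range(1000):
            a=Q[rng.choice(len(Q),2,False)];e=(a[1]-a[0])/(np.linalg.norm(a[1]-a[0])+1e-9);s=abs((Q-a[0])@[-e[1],e[0]])<tol
            if b is None or s.sum()>b.sum():b=s
        l=cv2.fitLine((Q[b]*1000).astype(np.float32),cv2.DIST_HUBER,0,.01,.01).ravel();return b.sum(),l,np.degrees(np.arctan2(-l[0],l[1])),np.ptp(Q[b],axis=0)
    Q=W[(W[...,2]>.108)&(W[...,2]<.128)&(np.linalg.norm(W[...,:2]-[.6,.2],axis=-1)<.25)&~Y][:,:2];print(" rail",ransac2(Q))
    T2=W[(W[...,2]>.020)&(W[...,2]<.040)&(np.linalg.norm(W[...,:2]-[.58,-.22],axis=-1)<.22)&(W[...,0]<.62)&(W[...,1]<-0.03)][:,:2];print(" tray",ransac2(T2,.003))
    P=W[Y&(np.linalg.norm(W[...,:2]-[.59,.09],axis=-1)<.09)];T=P[P[:,2]>.166];print(" handle",len(T),cv2.minAreaRect((T[:,:2]*1000).astype(np.float32)))
k=m.get_calibration("top");K=k["camera_matrix"]
tips=np.array([(585,112),(662,120),(712,180),(698,262),(638,306),(560,302),(512,240),(518,163)],float)-[400,0]
uv=(tips+.5)/8-.5+[331-25,165-25]
def pose(q):
    ya=q[3];n=np.array([-np.cos(ya)*.5,-np.sin(ya)*.5,np.cos(np.pi/6)]);y=np.array([-np.sin(ya),np.cos(ya),0]);return np.stack([np.cross(y,n),y,n],1)
def proj(X):
    c=X@k["R"].T+k["t"];return c[:,:2]/c[:,2:]*[K[0,0],K[1,1]]+[K[0,2],K[1,2]]
def res(q,full=True):
    F=pose(q);a=q[4]-np.arange(8)*np.pi/4
    X=q[:3]+(F@np.stack([.0325*np.cos(a),.0325*np.sin(a),np.full(8,-.009)])).T
    r=((proj(X)-uv)/.5).ravel()
    n=N["top"]
    pl=(PL["top"]-q[:3])@F[:,2]/.0015/np.sqrt(len(PL["top"])/8)
    return np.r_[r,pl]
best=None
for ph in np.radians(np.arange(0,360,15)):
    s=least_squares(res,[.595,-.138,.21,-.7,ph])
    if best is None or s.cost<best.cost:best=s
print(best.cost,best.x[:3].round(4),np.degrees(best.x[3:]),(best.fun[:16]*.5).reshape(8,2).round(2).tolist())
print(np.sqrt(np.diag(np.linalg.inv(best.jac.T@best.jac))))
```

```text
scene cap plane 102 332 [ 0.6013 -0.1357  0.2018] [-0.345  0.359  0.867] tilt 29.9 yaw -46.2
 rail (np.int64(616), array([ 4.9072635e-01, -8.7131375e-01,  6.1833893e+02,  1.9209648e+02],
      dtype=float32), np.float32(-150.61166), array([0.18168108, 0.31345943]))
 tray (np.int64(156), array([   0.6860072,    0.7275948,  528.0926   , -124.97985  ],
      dtype=float32), np.float32(-43.31487), array([0.21587857, 0.22557615]))
 handle 181 ((596.5125732421875, 83.44444274902344), (17.887367248535156, 119.31193542480469), 45.78805160522461)
top cap plane 185 445 [ 0.5958 -0.1384  0.2029] [-0.365  0.312  0.877] tilt 28.7 yaw -40.5
 rail (np.int64(477), array([ 4.9202979e-01, -8.7057835e-01,  6.0865417e+02,  1.9365352e+02],
      dtype=float32), np.float32(-150.52591), array([0.18187816, 0.31614348]))
 tray (np.int64(319), array([   0.68470836,    0.72881716,  500.17203   , -147.60516   ],
      dtype=float32), np.float32(-43.212673), array([0.217929, 0.229922]))
 handle 291 ((591.1458129882812, 83.12882995605469), (16.474761962890625, 118.21296691894531), 46.19368362426758)
10.781471351414174 [ 0.5958 -0.138   0.2027] [-42.12248364 415.68889141] [[-0.64, -0.81], [-0.02, -0.64], [0.23, 0.16], [0.8, 0.36], [0.25, 1.22], [-0.09, 0.39], [-0.43, 0.01], [-0.16, -0.65]]
[0.00048783 0.00048842 0.00056263 0.07688298 0.07216301]
```

```bash
cat >> h.py <<'E'
G=np.array([.5915,.0832,.157]); KY=np.radians(46.3); RY=np.radians(29.5)
CAP=np.array([.5958,-.138,.2027]); CY=np.radians(-43.2)
def capR(yaw=CY):
    n=np.array([-np.cos(yaw)*.5,-np.sin(yaw)*.5,np.cos(np.pi/6)]);y=np.array([-np.sin(yaw),np.cos(yaw),0]);return np.stack([np.cross(y,n),y,n],1)
def Rz(a): c,s=np.cos(a),np.sin(a);return np.array([[c,-s,0],[s,c,0],[0,0,1]])
def tool(Rk,f):  # tool orientation gripping key with orientation Rk: z=-kz, y=f*kx
    z=-Rk[:,2];y=f*Rk[:,0];return np.stack([np.cross(y,z),y,z],1)
E
python3 - <<'E'
from h import *
for f in(1,-1):
    T=tool(Rz(KY),f)
    for z in(.157-.019,.33): q=m.inverse_kinematics(np.r_[G[:2],z],T);print(f,z,None if q is None else np.round(q,2))
    for d in (33.5,78.5,-11.5,-56.5,-101.5,123.5):
        o=[]
        for t in(0,50):
            R=capR()@Rz(np.radians(d+t));T=tool(R,f)
            for h in(.0,.06):
                q=m.inverse_kinematics(CAP+R[:,2]*(.056-.019+h),T);o.append(None if q is None else np.round(q,2).tolist())
        print(f,d,o)
E
```

```text
1 0.138 [ 0.06  0.54  1.61 -0.    0.99 -0.75]
1 0.33 [ 0.06  0.36  1.39 -0.    1.39 -0.75]
1 33.5 [[-0.17, 0.28, 1.84, -0.49, 0.63, 0.34], [-0.13, 0.17, 1.84, -0.45, 0.74, 0.31], [-0.17, 0.28, 1.84, -0.49, 0.63, -0.53], [-0.13, 0.17, 1.84, -0.45, 0.74, -0.56]]
1 78.5 [[-0.17, 0.28, 1.84, -0.49, 0.63, -0.44], [-0.13, 0.17, 1.84, -0.45, 0.74, -0.48], [-0.17, 0.28, 1.84, -0.49, 0.63, -1.31], [-0.13, 0.17, 1.84, -0.45, 0.74, -1.35]]
1 -11.5 [[-0.17, 0.28, 1.84, -0.49, 0.63, 1.13], [-0.13, 0.17, 1.84, -0.45, 0.74, 1.09], [-0.17, 0.28, 1.84, -0.49, 0.63, 0.26], [-0.13, 0.17, 1.84, -0.45, 0.74, 0.22]]
1 -56.5 [[-0.17, 0.28, 1.84, -0.49, 0.63, 1.91], [-0.13, 0.17, 1.84, -0.45, 0.74, 1.88], [-0.17, 0.28, 1.84, -0.49, 0.63, 1.04], [-0.13, 0.17, 1.84, -0.45, 0.74, 1.01]]
1 -101.5 [[-0.17, 0.28, 1.84, -0.49, 0.63, 2.7], [-0.13, 0.17, 1.84, -0.45, 0.74, 2.67], [-0.17, 0.28, 1.84, -0.49, 0.63, 1.83], [-0.13, 0.17, 1.84, -0.45, 0.74, 1.79]]
1 123.5 [[-0.17, 0.28, 1.84, -0.49, 0.63, -1.23], [-0.13, 0.17, 1.84, -0.45, 0.74, -1.26], [-0.17, 0.28, 1.84, -0.49, 0.63, -2.1], [-0.13, 0.17, 1.84, -0.45, 0.
[... 364 characters left out ...]
-0.17, 0.28, 1.84, -0.49, 0.63, 1.83], [-0.13, 0.17, 1.84, -0.45, 0.74, 1.79]]
-1 -11.5 [[-0.17, 0.28, 1.84, -0.49, 0.63, -2.01], [-0.13, 0.17, 1.84, -0.45, 0.74, -2.05], None, None]
-1 -56.5 [[-0.17, 0.28, 1.84, -0.49, 0.63, -1.23], [-0.13, 0.17, 1.84, -0.45, 0.74, -1.26], [-0.17, 0.28, 1.84, -0.49, 0.63, -2.1], [-0.13, 0.17, 1.84, -0.45, 0.74, -2.13]]
-1 -101.5 [[-0.17, 0.28, 1.84, -0.49, 0.63, -0.44], [-0.13, 0.17, 1.84, -0.45, 0.74, -0.48], [-0.17, 0.28, 1.84, -0.49, 0.63, -1.31], [-0.13, 0.17, 1.84, -0.45, 0.74, -1.35]]
-1 123.5 [[-0.17, 0.28, 1.84, -0.49, 0.63, 1.91], [-0.13, 0.17, 1.84, -0.45, 0.74, 1.88], [-0.17, 0.28, 1.84, -0.49, 0.63, 1.04], [-0.13, 0.17, 1.84, -0.45, 0.74, 1.01]]
```

Run:
```python
from h import *
T=tool(Rz(KY),1)
m.set_gripper(0.58,effort=60)
p=m.current_ee_pos();m.move_l([p[0],p[1],.30],max_speed=.3)
m.move_ptp(np.r_[G[:2],.28],T)
p,d=m.grab_frame("top");cv2.imwrite("pics/pre.png",cv2.resize(p[110:250,150:340,::-1],(760,560)))
print(m.current_time(),m.current_force(),m.current_ee_pos(),m.current_grip_width())
```

```text
3.7417 [ 0.64465358  0.10657015 -0.29678962] [0.59132452 0.08409552 0.28008226] 0.5808815415250603
```

View pics/pre.png

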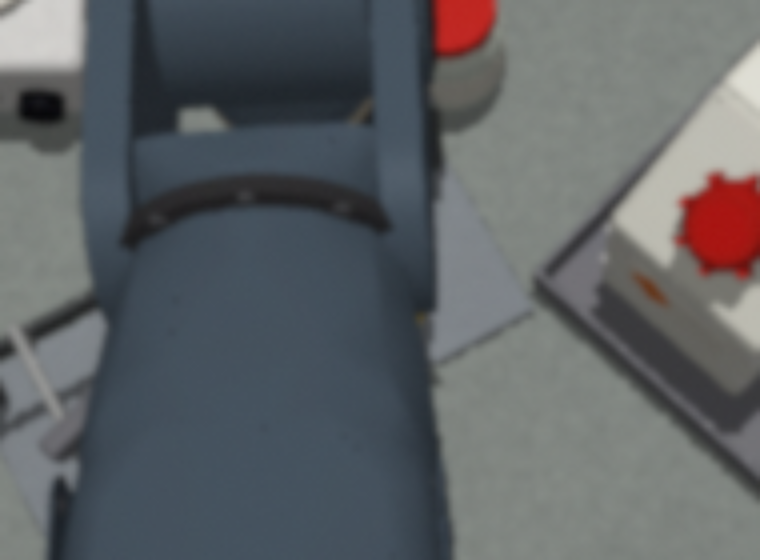

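The arm covers the key from above, so the scene camera must check the grip. The cap at crop (725,225) is still in view. Next I descend, grip and lift.

Run:
```python
from h import *
m.move_l(np.r_[G[:2],.19],max_speed=.15);f0=m.current_force()
m.move_l(np.r_[G[:2],.138],max_speed=.08);print("down",m.current_force()-f0)
m.set_gripper(0.0,effort=80);print("grip",m.current_grip_width(),m.current_grip_force(),m.current_force()-f0)
m.move_l(np.r_[G[:2],.138+.019],max_speed=.05);print("lift",m.current_force()-f0,m.current_ee_pos())
p,d=m.grab_frame("scene");np.savez("lift.npz",p=p,d=d);cv2.imwrite("pics/lift.png",cv2.resize(p[200:320,220:400,::-1],(780,520)))
print(m.current_time())
```

```text
down [-0.49697138 -0.81571407 -0.11098084]
grip 0.17968681723639693 77.99064967165123 [-0.29908313  0.27873277  6.58000573]
lift [-0.61610311  0.37977211 -1.0988646 ] [0.59144457 0.0831544  0.15704856]
6.275
```

View pics/lift.png

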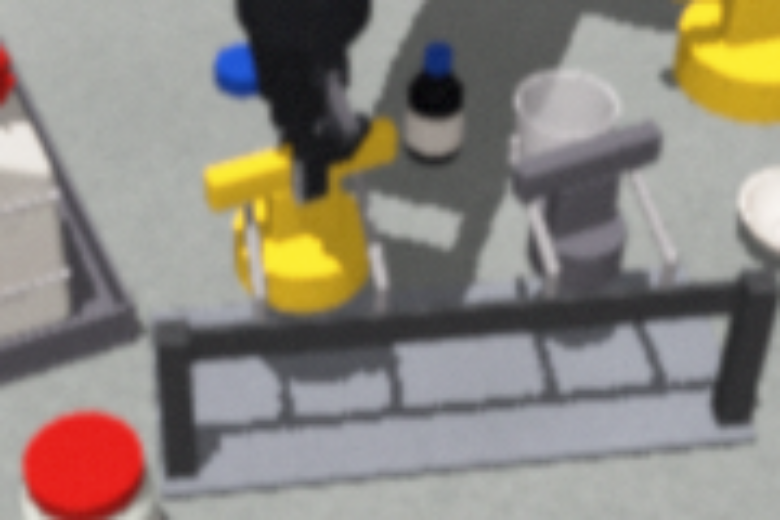

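The key hangs centred in the fingers, with its handle at (205–395, 120–200), clear above the prongs, and the grey key is undisturbed. Now I draw it out and go to the pose above the cap.

Run:
```python
from h import *
p=m.current_ee_pos();f0=m.current_force()
o=p-.11*np.array([np.cos(RY),np.sin(RY),0]);m.move_l(o,max_speed=.1);print("out",m.current_force()-f0)
m.move_l(o+[0,0,.15],max_speed=.2)
R=capR()@Rz(np.radians(33.5))
m.move_ptp(CAP+R[:,2]*(.037+.06),tool(R,1));m.dwell(.3)
for c in("scene","top"):
    p,d=m.grab_frame(c);np.savez(f"pre_{c}.npz",p=p,d=d)
    s=(slice(110,230),slice(250,410)) if c=="top" else (slice(150,270),slice(140,300))
    cv2.imwrite(f"pics/pre_{c}.png",cv2.resize(p[s][...,::-1],(400,300),interpolation=cv2.INTER_CUBIC))
cv2.imwrite("pics/pre2.png",np.hstack([cv2.imread(f"pics/pre_{c}.png") for c in("scene","top")]))
print(m.current_time(),m.current_force(),m.current_ft_torque(),m.current_grip_width(),m.current_ee_pos()-CAP-R[:,2]*.097)
```

```text
out [ 0.83113965  0.52852111 -0.18971145]
9.8917 [-0.2829347 -0.2484701 -0.6393228] [0.17685814 0.28988159 0.02178076] 0.17459907589740173 [2.14485955e-05 9.54267830e-05 3.49748597e-05]
```

View pics/pre2.png

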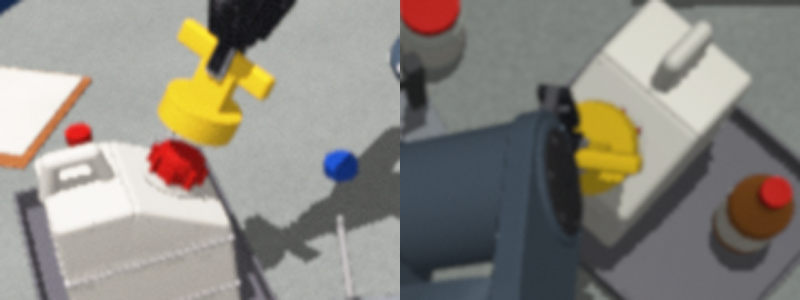

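Run:
```python
from h import *
from scipy.optimize import least_squares
R=capR()
for c in("scene","top"):
    f=np.load(f"pre_{c}.npz");W=cloud(c,f["p"],f["d"]);Y,_=masks(f["p"])
    Q=(W[Y]-CAP-R[:,2]*.06)@R; Q=Q[(np.abs(Q[:,:2])<.08).all(1)&(np.abs(Q[:,2])<.09)]
    z=Q[:,2];P=Q[(z>-.023)&(z<.001)&(np.hypot(Q[:,0],Q[:,1])>.034)]
    s=least_squares(lambda q:np.hypot(P[:,0]-q[0],P[:,1]-q[1])-.042,[0,0],loss="soft_l1",f_scale=.001)
    print(c,len(P),"cup offset",s.x.round(4),"rms",np.sqrt(np.mean(s.fun**2)).round(4))
    T=Q[(z>.002)&(z<.009)&(np.hypot(Q[:,0],Q[:,1])<.044)];print(" cup top z",np.median(T[:,2]),len(T))
    if len(T)>20:
        A=np.c_[T[:,:2],np.ones(len(T))];print(" tilt",np.linalg.lstsq(A,T[:,2],rcond=None)[0].round(3))
    H=Q[(z>.045)];Hk=H@Rz(np.radians(33.5));print(" handle key-y range",np.percentile(Hk[:,1],[1,99]),"x",np.percentile(Hk[:,0],[1,99]),"z",np.percentile(Hk[:,2],[1,99]))
    # cap from initial frame: body pts below bevel
    f=np.load(f"{c}0.npz");W=cloud(c,f["p"],f["d"]);_,Rd=masks(f["p"])
    Q=(W[Rd]-CAP)@R;Q=Q[(np.abs(Q[:,:2])<.05).all(1)&(np.abs(Q[:,2])<.04)]
    T=Q[Q[:,2]>-.004];print(" cap face: z",np.median(T[:,2]).round(4),"ctr",np.round(cv2.minEnclosingCircle((T[:,:2]*1000).astype(np.float32)),1) if 0 else (np.percentile(T,[3,97],axis=0).round(4).tolist()))
    B=Q[(Q[:,2]<-.009)&(Q[:,2]>-.028)]
    def rr(q):
        r=np.hypot(B[:,0]-q[0],B[:,1]-q[1]);return np.minimum(abs(r-.027),abs(r-.033))
    g=[(rr((a,b)).sum(),a,b) for a in np.arange(-.006,.0061,.0005) for b in np.arange(-.006,.0061,.0005)];print(" cap body best",len(B),min(g))
```

```text
scene 271 cup offset [0.0008 0.0007] rms 0.0015
 cup top z 0.002776225389852987 192
 tilt [-0.011 -0.007  0.004]
 handle key-y range [-0.05713039  0.06027195] x [-0.00423881  0.03904709] z [0.04540126 0.08394722]
 cap face: z -0.0017 ctr [[-0.0196, -0.0154, -0.0037], [0.0204, 0.0251, -0.0001]]
 cap body best 163 (np.float64(0.20149063501292003), np.float64(-0.0009999999999999957), np.float64(0.002000000000000007))
top 52 cup offset [-0.0002 -0.0017] rms 0.0013
 cup top z 0.004853305081159351 377
 tilt [ 0.004 -0.004  0.005]
 handle key-y range [-0.06082322 -0.0086305 ] x [-0.0088795   0.03383464] z [0.04786134 0.08770257]
 cap face: z 0.0002 ctr [[-0.0224, -0.0228, -0.0034], [0.0211, 0.0207, 0.0042]]
 cap body best 32 (np.float64(0.029319079309976816), np.float64(-0.0019999999999999966), np.float64(5.204170427930421e-18))
```

```bash
cat >> h.py <<'E'
RC=capR()
def go(h,dg,off=(0,0),v=.06):
    R=RC@Rz(np.radians(dg)); m.move_l(CAP+RC@np.r_[off,h+.037],tool(R,1),max_speed=v)
def fc(f0): return (m.current_force()-f0)@RC
def hh(): return (m.current_ee_pos()-CAP)@RC-[0,0,.037]
E
python3 - <<'E'
from h import *
off=(-.0005,.001);d=33.5
go(.032,d,off,.1);m.dwell(.2);f0=m.current_force();t0=m.current_ft_torque();np.savez("f0.npz",f0=f0,t0=t0)
for h in(.024,.022,.0205,.019,.018,.017,.016,.015,.014,.013,.012,.011,.010):
    go(h,d,off,.05);f=fc(f0);print(h,f.round(1),((m.current_ft_torque()-t0)@RC).round(2),(hh()*1e3).round(1),round(m.current_time(),2))
    if abs(f).max()>10:break
E
```

```text
0.024 [-1.  -0.3  0.9] [-0.06  0.04 -0.01] [-0.7  0.9 23.7] 10.83
0.022 [-0.1 -0.   1.1] [-0.03  0.01  0.04] [-0.5  1.  21.9] 11.08
0.0205 [-0.8 -0.8  1. ] [-0.09  0.03 -0.11] [-0.5  1.  20.4] 11.33
0.019 [-1.   0.4  0.7] [-0.07 -0.06  0.09] [-0.6  1.  18.9] 11.58
0.018 [-1.2  0.3  0.3] [-0.08 -0.04 -0.02] [-0.5  1.  18. ] 11.83
0.017 [-1.   0.2  1.6] [-0.06  0.03  0.09] [-0.5  1.  17. ] 12.08
0.016 [-0.7  0.3  0.1] [-0.06  0.01 -0.04] [-0.6  1.  15.9] 12.33
0.015 [-1.5 -0.1  1. ] [-0.08  0.04  0.14] [-0.5  1.  14.9] 12.58
0.014 [-1.2 -1.   0.2] [-0.06  0.01 -0.08] [-0.5  1.  13.9] 12.83
0.013 [-0.9  0.5 -0.1] [0.01 0.02 0.16] [-0.5  1.  12.9] 13.08
0.012 [-0.3  0.9  0.2] [-0.07  0.   -0.04] [-0.5  1.  11.9] 13.33
0.011 [-1.9 -0.1  0.5] [-0.04  0.02  0.08] [-0.5  1.  11. ] 13.58
0.01 [-0.6 -0.1  1.4] [-0.12 -0.02 -0.05] [-0.5  1.   9.9] 13.83
```

Run:
```python
from h import *
off=(-.0005,.001);d=33.5;f0=np.load("f0.npz")["f0"];t0=np.load("f0.npz")["t0"]
for h in np.arange(.0085,-.006,-.001):
    go(h,d,off,.05);f=fc(f0);print(round(h,4),f.round(1),((m.current_ft_torque()-t0)@RC).round(2),(hh()*1e3).round(1),round(m.current_time(),2))
    if abs(f).max()>9:break
```

```text
0.0085 [-0.7  0.1  1. ] [-0.07 -0.06  0.01] [-0.5  1.   8.4] 14.08
0.0075 [-0.4  0.2  0.5] [-0.08 -0.02  0.04] [-0.5  1.   7.5] 14.33
0.0065 [-0.9 -0.6  0.3] [-0.03  0.01 -0.01] [-0.5  1.   6.4] 14.58
0.0055 [-0.5 -0.9  0.1] [-0.02 -0.    0.06] [-0.5  1.   5.4] 14.83
0.0045 [-1.2 -1.2  0.2] [-0.04 -0.04 -0.03] [-0.5  1.   4.5] 15.08
0.0035 [-1.  -0.3  0.5] [-0.04  0.02  0.07] [-0.5  1.   3.4] 15.33
0.0025 [-1.  -0.7 -0.2] [-0.1  -0.04 -0.07] [-0.5  1.   2.4] 15.58
0.0015 [-1.1  0.1  0.8] [-0.09  0.05  0.12] [-0.5  1.   1.4] 15.83
0.0005 [-1.  -0.1  6.7] [-0.19  0.25  0.03] [-0.3  1.1  0.8] 16.08
-0.0005 [-4.5 -3.1 21.5] [-0.62  0.92  0.08] [-0.2  1.2  0.6] 16.33
```

Home: there was no contact at 18 mm and a firm stop at about 0.6 mm. I ease the push, then turn.

Run:
```python
from h import *
off=(-.0004,.0011);d=33.5;f0=np.load("f0.npz")["f0"];t0=np.load("f0.npz")["t0"]
go(.0003,d,off,.05);m.dwell(.3);print(fc(f0).round(1))
for a in range(5,51,5):
    go(.0003,d+a,off,.05);f=fc(f0);print(a,f.round(1),((m.current_ft_torque()-t0)@RC).round(2),(hh()*1e3).round(1),round(m.current_time(),2))
    if abs(f).max()>28:break
```

```text
[-3.1 -2.1 12.7]
5 [-3.7 -0.2 13.1] [-0.08  0.67  0.08] [-0.4  1.3  0.7] 17.13
10 [-4.9  0.1 14.2] [-0.1   0.99  0.07] [-0.7  1.3  0.7] 17.38
15 [-5.4  0.2 14.6] [-0.06  1.13  0.04] [-0.8  1.3  0.7] 17.63
20 [-6.3  0.3 14.7] [-0.1   1.2   0.11] [-0.9  1.3  0.7] 17.88
25 [-6.2 -0.6 14.6] [-0.16  1.18  0.08] [-0.9  1.2  0.7] 18.13
30 [-6.5 -0.7 14.2] [-0.16  1.3   0.01] [-0.9  1.2  0.7] 18.38
35 [-6.9 -0.9 15.5] [-0.18  1.28  0.05] [-1.   1.2  0.7] 18.63
40 [-7.3 -0.6 15.3] [-0.25  1.29  0.02] [-1.   1.1  0.7] 18.88
45 [-6.7 -0.5 15.8] [-0.28  1.32  0.07] [-1.   1.1  0.7] 19.13
50 [-6.6 -1.6 16.1] [-0.31  1.3   0.07] [-1.   1.   0.7] 19.38
```

Run:
```python
from h import *
f0=np.load("f0.npz")["f0"];t0=np.load("f0.npz")["t0"]
print(((m.current_tcp_rot()).T@tool(RC@Rz(np.radians(83.5)),1)).round(3).tolist(),m.current_qpos().round(2) if hasattr(m.current_qpos(),'round') else m.current_qpos())
p,d=m.grab_frame("scene");np.savez("turned.npz",p=p,d=d);cv2.imwrite("pics/turned.png",cv2.resize(p[150:270,140:300,::-1],(800,600),interpolation=cv2.INTER_CUBIC))
W=cloud("scene",p,d);Y,_=masks(p);Q=(W[Y]-CAP)@RC;Q=Q[(np.abs(Q[:,:2])<.08).all(1)&(np.abs(Q[:,2])<.09)]
H=Q[(Q[:,2]>.047)&(Q[:,2]<.075)];r=cv2.minAreaRect((H[:,:2]*1000).astype(np.float32));print(r)
T=Q[(Q[:,2]>.0)&(Q[:,2]<.009)&(np.hypot(Q[:,0],Q[:,1])<.044)];print("cup top",np.median(T[:,2]),np.linalg.lstsq(np.c_[T[:,:2],np.ones(len(T))],T[:,2],rcond=None)[0].round(3))
```

```text
[[1.0, -0.0, -0.001], [0.0, 1.0, 0.001], [0.001, -0.001, 1.0]] [-0.16  0.28  1.84 -0.49  0.63 -0.53]
((3.53448486328125, 8.956487655639648), (31.24595069885254, 116.66188049316406), 77.95436096191406)
cup top 0.0031734880990757124 [-0.013 -0.014  0.004]
```

View pics/turned.png

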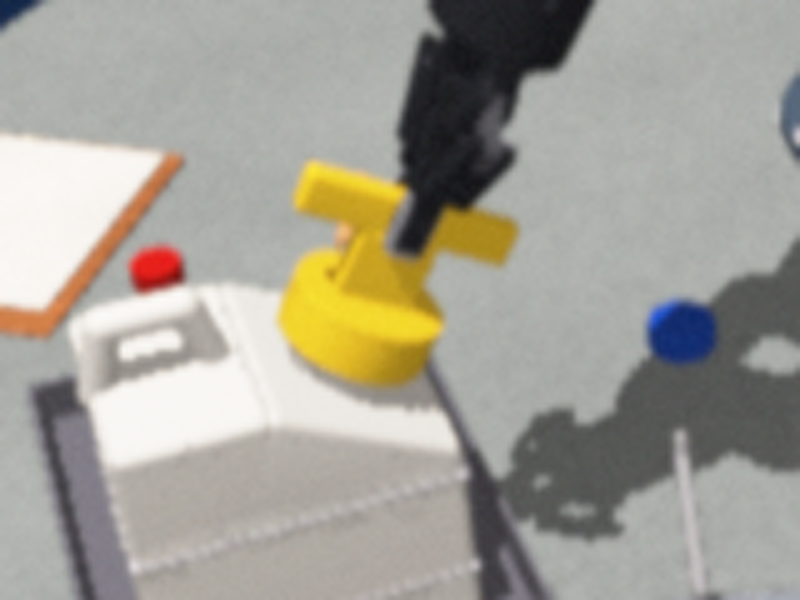

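The key is flush on the shoulder and its handle turned with the fingers (now about 80°). I release, withdraw along the neck axis and check.

Run:
```python
from h import *
m.set_gripper(0.6);f1=m.current_force()
go(.13,83.5,(-.0004,.0011),.1);m.dwell(.2);print(m.current_force(),m.current_time())
q=m.current_ee_pos();m.move_ptp([.40,.05,.40],tool(Rz(0.8),1));m.dwell(.3)
out=[]
for c in("scene","top"):
    p,d=m.grab_frame(c);W=cloud(c,p,d);Y,_=masks(p);Q=(W[Y]-CAP)@RC;Q=Q[(np.abs(Q[:,:2])<.08).all(1)&(np.abs(Q[:,2])<.09)]
    T=Q[(Q[:,2]>-.002)&(Q[:,2]<.014)&(np.hypot(Q[:,0],Q[:,1])<.04)];print(c,len(Q),"cup top",np.median(T[:,2]),np.linalg.lstsq(np.c_[T[:,:2],np.ones(len(T))],T[:,2],rcond=None)[0].round(3))
    H=Q[(Q[:,2]>.063)];print(cv2.minAreaRect((H[:,:2]*1000).astype(np.float32)))
    out.append(cv2.resize(p[...,::-1],(400,300),interpolation=cv2.INTER_AREA))
cv2.imwrite("pics/end.png",np.hstack(out));print(m.current_time())
```

```text
[ 0.23559463 -0.36451795  0.48529078] 21.525
scene 1156 cup top 0.0034537926751299674 [-0.025 -0.023  0.005]
((-0.3336830139160156, 3.744436264038086), (16.87398338317871, 116.41384887695312), 81.28838348388672)
top 1120 cup top 0.005270037667554238 [0.001 0.001 0.005]
((-1.9886665344238281, -0.9418296813964844), (16.119003295898438, 119.02031707763672), 81.53129577636719)
22.7
```

View pics/end.png

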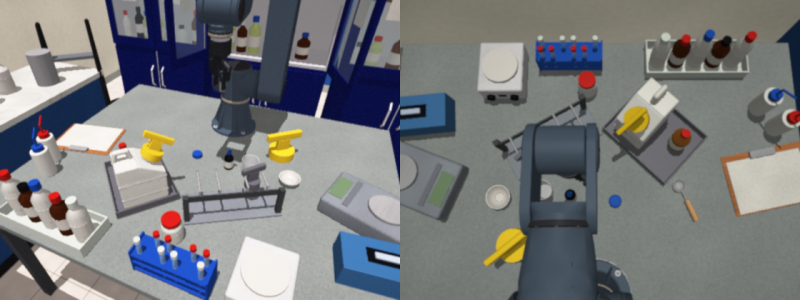

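The key sits fully down on the cap: cup top 5 mm above the cap top as it should be, no tilt, handle turned about 48°. Everything else is in place, so I hand in.

```bash
python3 -c "
from bench import manip as m
print(m.sign_off())"
```

```text
the job is handed in; nothing more can be done
None
```

The job is handed in: the key meshed and went home without forcing, the cap is open roughly 45° (judged from the handle's turn, not measured directly), and the key was left fully seated with nothing else visibly moved; no verdict came back.

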